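# Load a specimen mount and set the focus by clicks

## Task

Set the large round specimen mount gently down into the ring on the stage of the small inverted microscope, as it lies (right way up), and let go of it. Then press the microscope's sprung focus lever down with the gripper's fingers by exactly four clicks, never going on to a fifth, and finish holding it there at the fourth click: the lever springs back if let go, so your program ends while still pressing it. Leave the other things on the bench where they are.

Things in the scene. Friction and masses are not known exactly. Their poses are not given: they have to be found in the camera images.
- mount: The large specimen mount: a black resin disc 40 mm in diameter and 24 mm high with a small steel inset showing on its top, about 55 g, lying flat on the bench. Origin: centre of its underside; z up. Two similar but smaller mounts (27 mm) lie near it.
- microscope: Small inverted microscope, fixed to the bench: white housing 200 x 200 mm, black stage on top, 102 mm above the bench; a blue camera 82 mm high stands out 70 mm at its rear. Origin: centre of its underside, on the bench; local -x is its front (towards the robot), y left, z up. Ring and lever are part of it.
- stage_nest (a point): Centre of the stage's surface inside the ring, which is the centre of the stage. The aluminium ring has 45 mm inner and 60 mm outer diameter and stands 5 mm above the stage. A seated mount has its underside at this height and so stands 19 mm out of the ring.
- lever_hinge (a point): Point on the focus lever's hinge axis, on the microscope's front at local (-118, -30, 70) mm of it. The axis is level, along the microscope's local x. From here the lever runs to local -y, past the housing's side (local y = -100 mm), to its pad.
- lever_pad (a point): Centre of the top face of the black pad at the lever's free end (42 mm along local x, 36 mm along the lever, 8 mm thick). The pad's middle is 140 mm from the hinge axis, this point 4 mm above it. At rest the lever slopes up 0.30 rad and this point is 115 mm above the bench; it sinks about 16 mm a click, to 49 mm at four clicks. Free space above and around.
- focus_lever (a joint): Angle of the lever, rad: 0 at rest, growing as the pad is pressed down; stop at 0.70. A click is 0.12, so the fourth seats at 0.48. Pressing takes about 3 to 9 N: in each click the force climbs to a peak, drops sharply by 3 to 5 N half-way (the click felt), then climbs again through the seat, half a click on. A spring always drives it back to 0; no click holds by itself.
- small_mount_a: Bystander: small mount, a black resin disc 27 mm in diameter, 20 mm high. Origin: centre of the underside.
- small_mount_b: Bystander: another small mount, same size as the first.
- bottle: Bystander: amber bottle, 52 mm in diameter, 120 mm high. Origin: centre of the underside.
- dish: Bystander: shallow glass dish, 70 mm wide, 18 mm high.
- eyepiece: Bystander: black eyepiece standing upright, 34 mm in diameter, 50 mm high.
- screwdriver: Bystander: screwdriver with a black handle, lying flat.
Things that resemble listed ones, but are neither listed nor needed, are in the scene too. Leave any orange or pink look-alike of the mount alone.

How it is judged:
By the outcome, as a careful person would: the job done as asked, in the order asked, and still so for the second after the job is handed in, while the arm keeps its last pose, push and grip.
It also fails if it takes over 67 s, if anything falls off the work surface, if the arm or the gripper's body presses on something with over 40 N, if the wrist force passes 120 N, or if a joint passes its speed limit or range.

## Robot

A 7-joint arm with a two-finger parallel gripper is mounted at the origin on the work surface. World frame = base frame: x ahead of the robot, y to its left, z up, the work surface at z = 0. Lengths are in mm, angles in rad, forces in N, time in s.
With the tool pointing down it reaches from about 425 to 1025 mm from the base axis. Payload 9.4 kg.
Tool frame: the origin (TCP) lies where the fingers leave the gripper's body, on its centre line; the fingertips stand 73 mm ahead of it and the grasp point (between the pads) lies 54 mm ahead of it; z points along the fingers, y is the direction in which the jaws open and shut (so a half turn about z gives the same grasp; the last joint's range is limited). The gripper opens to 85 mm and grips with 20 to 120 N. Pads are 22 mm wide; open, the fingers measure 114 mm over their backs; the gripper's body (76 mm by 85 mm) begins 54 mm behind the grasp point. The pads swing forward as they close: fully open they stand 13 mm farther back than shut.
Start: joints at [1.253, 0.599, -0.003, 1.599, 0.002, 0.943, -0.08], TCP at [172.891, -704.083, 303.875] pointing down, gripper open.
Joint ranges: [-2.57, 2.57], [-0.35, 1.97], [-1.29, 1.29], [0.11, 2.56], [-1.05, 4.19], [0.11, 1.86], [-2.63, 2.63]. Speed limits (rad/s): [2.22, 2.22, 3.01, 3.01, 3.14, 3.14, 3.14].

## Interface

Orientations are given as a rotation vector (axis times angle).
In Python, from station import r gives the robot as it stands. Calls block until the motion is done:
- r.reach(position, orientation): joint-space move of the TCP to a pose.
- r.servo_line(position, rotation=None, velocity=150): straight line of the TCP; rotation=None keeps the orientation; velocity is the mean speed in mm/s.
- r.move_joints(angles): joint-space move.
- r.let_go() and r.clamp(squeeze=None): open the fingers fully, or close them until they stop; squeeze is the grip in N (None keeps the last).
- r.sleep(seconds).
- r.solve_ik(position, orientation): joint angles nearest the present ones, or None.
- r.read_state(): the state.
- r.grab_frame(name): name is "side" or "top"; returns a dict with "pixels" (400x640x3 uint8, blue, green, red), "vfov" (degrees; the focal length in pixels is half the picture's height over the tangent of half this angle, whatever the lens; pixels are square), "cx", "cy" (the principal point, pixels), "pose" (4x4, takes a point from camera to world coordinates). Camera axes: x right, y up, looking along -z (the intrinsics and any distortion apply to the point x, -y, -z); pixel columns grow to the right and rows downward; lengths in mm; the calibration is good to about 2 mm. A picture is of the moment at which its call begins. There is no depth.
A pose or a line that the arm cannot do raises r.PlanningError and nothing moves.
- r.finish_job(): hands the job in, once; it reports no verdict.
The state is a dict: "time_s": time; "joint_pos": joint angles; "dq": joint speeds; "tau": joint torques, N m; "eef_pos": TCP position; "eef_rot": TCP orientation; "contact_force": force on the tool from outside, world axes, zero at the start; "ft_torque": the same for the moment, N m; "finger_gap": finger opening in mm.
Only numpy, scipy, OpenCV 4.12 (cv2) and the standard library are available. Lean on these libraries where they do the work, as an engineer would, in place of code of your own. Each camera call takes 0.05 s, during which the arm holds its last target. There are 200 camera calls.

## Working session

There is one attempt and no reset: what is moved stays moved. The work goes in short steps, each a Python script; the robot and the scene stay as the last script left them, time stands still between calls to the robot, and variables do not carry over. Pictures are saved under pics/ and viewed, about 8 in all and at most 12, crops included, and the job is handed in when it is done.

```bash
ls; mkdir -p pics; python3 - <<'E'
from station import r
import cv2,numpy as np,pickle
for n in("side","top"):
    f=r.grab_frame(n); cv2.imwrite(f"pics/{n}0.png",f["pixels"]); pickle.dump(f,open(f"{n}0.pkl","wb"))
    print(n,{k:v for k,v in f.items() if k!="pixels"})
print(r.read_state())
E
```

```text
pics
side {'vfov': 55.299669853946966, 'cx': 315.6323896176192, 'cy': 199.73826766712497, 'pose': array([[ 8.50771470e-01,  3.61825614e-01, -3.81143189e-01,
         1.87356058e+02],
       [-5.25302228e-01,  6.07107961e-01, -5.96219333e-01,
        -6.34530122e+02],
       [ 1.56676383e-02,  7.07461765e-01,  7.06577934e-01,
         8.13070824e+02],
       [ 0.00000000e+00,  0.00000000e+00,  0.00000000e+00,
         1.00000000e+00]])}
top {'vfov': 56.27734402231959, 'cx': 316.9986169994257, 'cy': 198.15493355036634, 'pose': array([[ 1.87477365e-02,  9.88967621e-01, -1.46940689e-01,
         4.45399282e+02],
       [-9.99758270e-01,  1.68546150e-02, -1.41181862e-02,
        -1.96067843e+01],
       [-1.14858003e-02,  1.47169853e-01,  9.89044544e-01,
         1.06553021e+03],
       [ 0.00000000e+00,  0.00000000e+00,  0.00000000e+00,
         1.00000000e+00]])}
{'time_s': 0.1, 'joint_pos': array([ 1.25331071,  0.60008386, -0.00250866,  1.60006342,  0.00180191,
        0.94292163, -0.07983918]), 'dq': array([-0.00075795, -0.00231718, -0.00032589, -0.00264467,  0.00068875,
        0.00068727, -0.00164089]), 'tau': array([ 5.55283405e-03, -7.77984953e+01,  1.56988598e+00, -2.58622777e+01,
        1.26969733e-02,  5.46769050e-03,  5.09393624e-05]), 'eef_pos': array([ 172.78467181, -703.76920982,  303.0709232 ]), 'eef_rot': array([-3.11742759e+00, -3.77126803e-01,  5.21885513e-04]), 'contact_force': array([-0.36009678,  0.58850525, -0.47640891]), 'ft_torque': array([ 0.03049007, -0.05849043, -0.00760269]), 'finger_gap': 85.62540532659919}
```

View pics/side0.png

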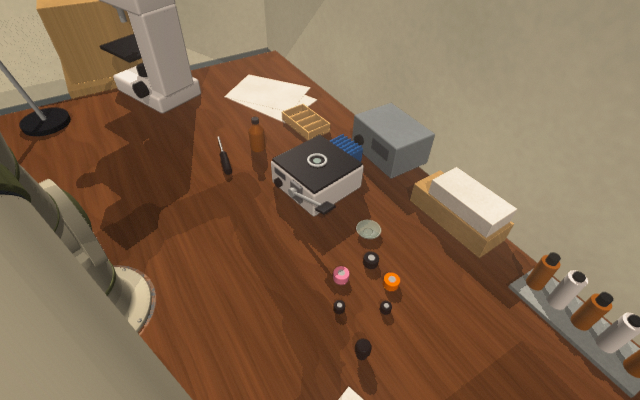

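View pics/top0.png

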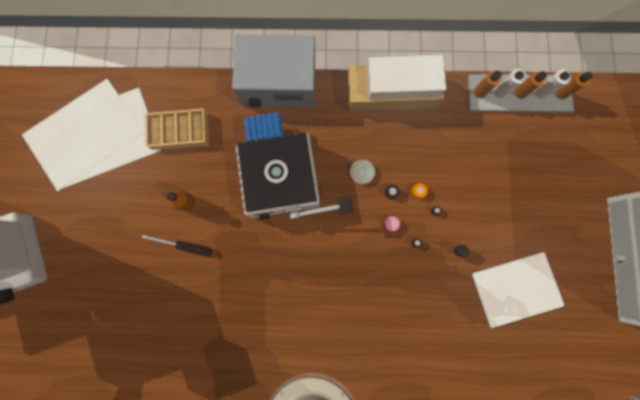

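The black mount candidates in the top view are (392,191), (417,243) and (437,211). The pink one at (392,224) and the orange one at (420,190) are look-alikes. The one at (392,191) is the largest black disc, so it fits. I'll confirm that in a crop.

```bash
python3 - <<'E'
import cv2,numpy as np
t=cv2.imread("pics/top0.png");s=cv2.imread("pics/side0.png")
a=cv2.resize(t[120:260,225:455],None,fx=3.4,fy=3.4,interpolation=cv2.INTER_CUBIC)
cv2.imwrite("pics/topc.png",a)
b=cv2.resize(s[130:325,260:420],None,fx=3,fy=3,interpolation=cv2.INTER_CUBIC)
cv2.imwrite("pics/sidec.png",b);print(a.shape,b.shape)
E
```

```text
(476, 782, 3) (585, 480, 3)
```

View pics/topc.png

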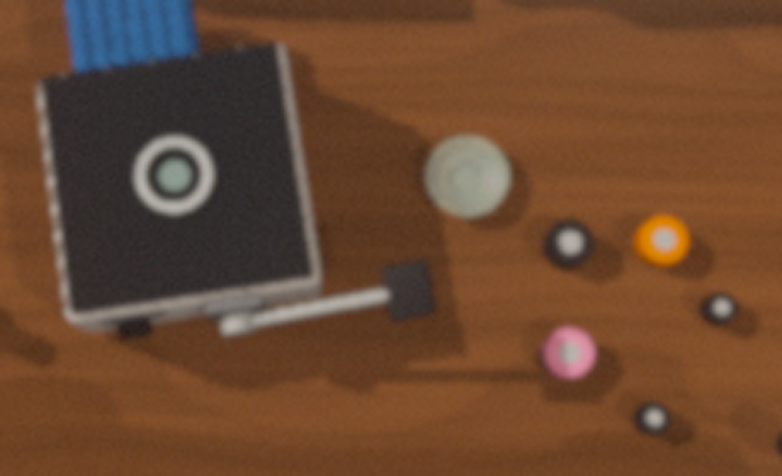

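View pics/sidec.png

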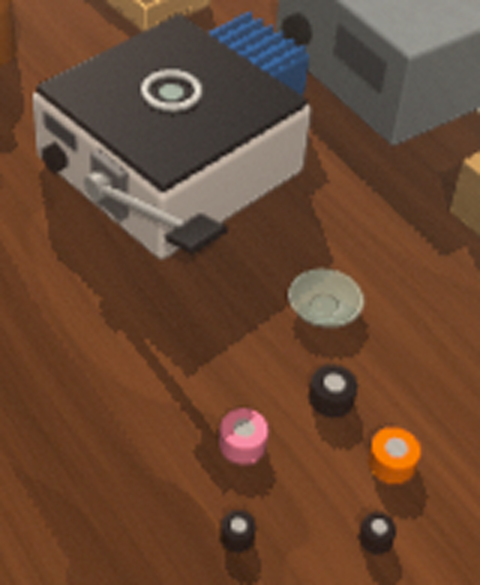

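```bash
cat > h.py <<'E'
import numpy as np,pickle
def ray(n,uv,f=None):
    f=f or pickle.load(open(f"{n}0.pkl","rb")); F=200/np.tan(np.radians(f["vfov"]/2)); P=f["pose"]
    return P[:3,3],P[:3,:3]@np.array([(uv[0]-f["cx"])/F,-(uv[1]-f["cy"])/F,-1.])
def plane(n,uv,z,f=None):
    o,d=ray(n,uv,f); return o+d*(z-o[2])/d[2]
T=lambda u,v:((u+.5)/3.4-.5+225,(v+.5)/3.4-.5+120)
S=lambda u,v:((u+.5)/3-.5+260,(v+.5)/3-.5+130)
def tri(a,b):
    (o,d),(p,e)=a,b; k=np.linalg.lstsq(np.c_[d,-e],p-o,rcond=None)[0]
    A,B=o+k[0]*d,p+k[1]*e; return (A+B)/2,np.linalg.norm(A-B)
E
python3 - <<'E'
from h import *
np.set_printoptions(precision=1,suppress=True)
for nm,t,s,z in[("mount",(570,242),(335,382),24),("ring",(174,175),(171,90),107),("pad",(409,290),(197,231),115),("orange",(664,239),(396,447),24),("smallA",(654,417),(238,525),20),("smallB",(721,307),(379,526),20),
 ("corner FR",(318,275),(163,188),102),("corner BR",(280,43),(308,101),102),("corner FL",(70,308),(35,92),102)]:
    print(nm,plane("top",T(*t),z),plane("side",S(*s),z),*tri(ray("top",T(*t)),ray("side",S(*s))))
print("hinge end", plane("top",T(232,325),70),plane("side",S(97,185),70))
print("dish",plane("top",T(468,176),18))
E
```

```text
mount [ 624.6 -216.5   24. ] [ 626.5 -217.3   24. ] [ 625.5 -217.    24. ] 1.961938328012811
ring [657.7 103.4 107. ] [658.  100.9 107. ] [658.8 103.4 104.7] 1.3931422267275835
pad [570.3 -77.9 115. ] [572.  -79.3 115. ] [571.3 -78.4 114.3] 2.1630323313493265
orange [ 628.5 -294.2   24. ] [ 629.2 -294.6   24. ] [ 628.8 -294.4   23.9] 0.7911378091947945
smallA [ 481.9 -283.9   20. ] [ 481.4 -284.6   20. ] [ 481.9 -284.2   19. ] 0.12230620452445622
smallB [ 573.1 -340.9   20. ] [ 574.  -341.6   20. ] [ 573.6 -341.3   19.7] 1.1619229897759904
corner FR [582.4  -9.  102. ] [582.   -8.3 102. ] [582.   -8.9 102.6] 0.6727817832251348
corner BR [766.3  24.2 102. ] [767.3  23.7 102. ] [766.8  24.  101.8] 1.1663458783764695
corner FL [553.6 180.  102. ] [545.2 171.1 102. ] [552.9 183.2  90.6] 4.281403324642856
hinge end [546.   58.3  70. ] [548.6  55.   70. ]
dish [ 680.5 -132.7   18. ]
```

The crop confirms it: top crop (570,242) and side crop (335,382) show the only large black disc. It triangulates to (625.5, -217, 24), which matches its height. The pad comes out at z = 114 and the stage corners at 102, so the calibration holds. The diagonal jaw axis clears the orange mount, the pink mount and the dish, so I'll grasp now.

```bash
cat >> h.py <<'E'
from scipy.spatial.transform import Rotation as Ro
def down(yaw): return (Ro.from_euler("z",yaw)*Ro.from_euler("x",np.pi)).as_rotvec()
E
python3 - <<'E'
from h import *
from station import r
np.set_printoptions(precision=2,suppress=True)
for y in(np.pi/4,-3*np.pi/4): print(y,[r.solve_ik(p,down(y)) for p in([625.5,-217,79],[658,103,181])])
for y in(.177,.177-np.pi/2,.177+np.pi/2): print(y,r.solve_ik([570,-80,150],down(y)))
o=down(np.pi/4)
r.reach([625.5,-217,180],o)
r.servo_line([625.5,-217,79],velocity=100)
s=r.read_state();print(s["time_s"],s["eef_pos"],s["contact_force"])
r.clamp(25)
s=r.read_state();print(s["time_s"],s["eef_pos"],s["contact_force"],s["finger_gap"])
r.servo_line([625.5,-217,84],velocity=30)
import cv2
for n in("side","top"):
    f=r.grab_frame(n); pickle.dump(f,open(f"{n}1.pkl","wb"));cv2.imwrite(f"pics/{n}1.png",f["pixels"])
s=r.read_state();print(s["time_s"],s["eef_pos"],s["contact_force"],s["finger_gap"])
im=pickle.load(open("side1.pkl","rb"))["pixels"]
cv2.imwrite("pics/g1.png",cv2.resize(im[180:320,300:450],None,fx=4,fy=4,interpolation=cv2.INTER_CUBIC))
E
```

```text
0.7853981633974483 [array([ 0.32,  0.81, -0.11,  1.88,  0.18,  0.46, -0.7 ]), array([-0.14,  0.67, -0.16,  1.83,  0.17,  0.65, -1.18])]
-2.356194490192345 [array([ 0.87,  1.1 , -1.11,  1.84,  1.18,  1.04,  1.61]), array([ 0.39,  0.93, -1.11,  1.8 ,  0.96,  1.07,  1.26])]
0.177 [ 0.03  0.64  0.01  2.07 -0.02  0.44 -1.34]
-1.3937963267948965 [-0.21  0.67  0.38  2.08 -0.52  0.48 -2.4 ]
1.7477963267948966 [ 0.28  0.66 -0.35  2.05  0.45  0.51 -0.22]
3.6667 [ 625.86 -217.12   79.66] [-0.34 -0.8   0.22]
4.1583 [ 625.68 -217.07   79.55] [-2.21  0.26  6.12] 38.92369083210067
4.575 [ 625.44 -216.98   83.9 ] [-0.62  0.67 -0.74] 38.9249562291749
```

View pics/g1.png

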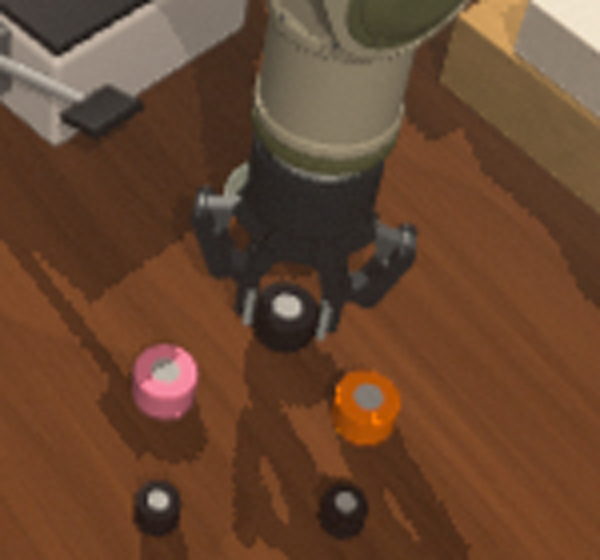

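```bash
python3 - <<'E'
from h import *
from station import r
import cv2
np.set_printoptions(precision=2,suppress=True)
print("held inset",plane("side",(371.4,256.4),28.3,pickle.load(open("side1.pkl","rb"))))
r.servo_line([625.5,-217,235],velocity=200)
r.servo_line([658,103,235],velocity=200)
r.servo_line([658,103,192],velocity=80)
for n in("side","top"):
    f=r.grab_frame(n); pickle.dump(f,open(f"{n}2.pkl","wb"))
s=r.read_state();print(s["time_s"],s["eef_pos"],s["contact_force"],s["finger_gap"])
im=pickle.load(open("side2.pkl","rb"))["pixels"]
cv2.imwrite("pics/g2.png",cv2.resize(im[110:220,255:375],None,fx=5,fy=5,interpolation=cv2.INTER_CUBIC))
E
```

```text
held inset [ 625.39 -218.17   28.3 ]
8.025 [658.3  103.08 192.44] [ 0.29  0.18 -1.39] 38.78818257956956
```

View pics/g2.png

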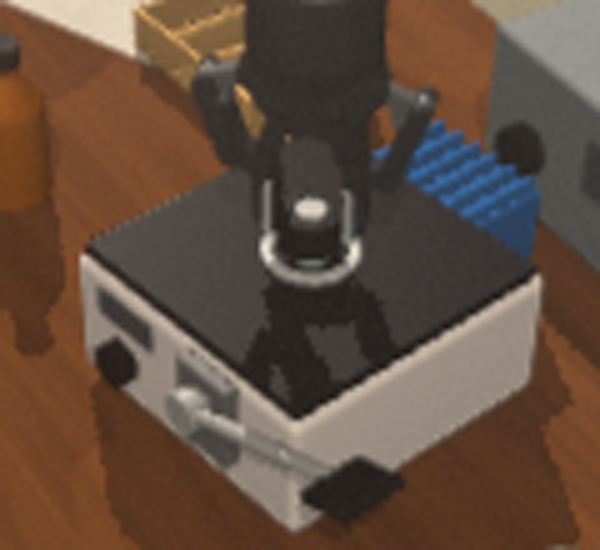

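```bash
python3 - <<'E'
from h import *
import cv2
f=pickle.load(open("side2.pkl","rb"))
print(plane("side",(316.8,151.4),136.8,f))
# ring from both initial pics by ellipse fit of bright ring
for n,(u,v) in(("top",(276,171)),("side",(316.7,159.7))):
    im=pickle.load(open(f"{n}0.pkl","rb"))["pixels"]; w=22
    x0,y0=int(u)-w,int(v)-w; c=cv2.resize(im[y0:y0+2*w,x0:x0+2*w],None,fx=8,fy=8,interpolation=cv2.INTER_CUBIC)
    m=(cv2.cvtColor(c,cv2.COLOR_BGR2GRAY)>110).astype(np.uint8)
    cs,_=cv2.findContours(m,cv2.RETR_CCOMP,cv2.CHAIN_APPROX_NONE)
    for k in cs:
        if len(k)>60:
            e=cv2.fitEllipse(k); px=((e[0][0]+.5)/8-.5+x0,(e[0][1]+.5)/8-.5+y0)
            print(n,px,np.array(e[1])/8,plane(n,px,107))
E
```

```text
[658.21862142 101.51903078 136.8       ]
top (275.89849281311035, 171.16393661499023) [8.59323025 8.8669529 ] [657.5365116  103.21953704 107.        ]
top (275.6519145965576, 170.9399642944336) [23.15833473 23.76419067] [658.12624495 103.88818087 107.        ]
top (275.5868453979492, 170.82303428649902) [15.23329258 15.66244888] [658.43687986 104.07008784 107.        ]
side (294.5499752163887, 179.57244110107422) [2.00478053 3.32773924] [559.60751784  58.08111106 107.        ]
side (316.6643714904785, 159.40818214416504) [13.7295742  20.42519188] [658.59503368 101.87103022 107.        ]
side (316.6683864593506, 159.3266887664795) [ 8.16090202 14.36524105] [658.8041682  102.18598463 107.        ]
side (307.5143184661865, 137.65003657341003) [2.59152985 3.96643114] [690.67589288 207.87390766 107.        ]
```

The side camera sees the ring at (658.7, 102.0) and the held mount at (658.2, 101.5). They agree within 0.7 mm, so I'll shift by (+0.4, +0.5) and lower under force watch.

```bash
python3 - <<'E'
from h import *
from station import r
import cv2
np.set_printoptions(precision=2,suppress=True)
p=[658.4,103.5]
r.servo_line([*p,186],velocity=40)
f0=r.read_state()["contact_force"]
z=186
while z>179:
    z-=.6; r.servo_line([*p,z],velocity=15)
    s=r.read_state(); d=s["contact_force"]-f0; print(round(z,1),s["eef_pos"],d)
    if d[2]>2.5: break
r.let_go(); r.sleep(.2)
s=r.read_state();print(s["time_s"],s["eef_pos"],s["contact_force"],s["finger_gap"])
r.servo_line([*p,235],velocity=150)
psi=.177
# to above the lever pad, fingers shut
c,sn=np.cos(psi),np.sin(psi)
q=np.array([658.4,103.5])+np.array([[c,-sn],[sn,c]])@[-118,-167]; print(q)
r.reach([*q,235],down(psi+np.pi/2)); r.clamp(40)
for n in("side","top"):
    f=r.grab_frame(n); pickle.dump(f,open(f"{n}3.pkl","wb"))
s=r.read_state();print(s["time_s"],s["eef_pos"],s["contact_force"],s["finger_gap"])
a=pickle.load(open("side3.pkl","rb"))["pixels"][110:220,255:375];b=pickle.load(open("top3.pkl","rb"))["pixels"][120:230,230:360]
z=lambda i:cv2.resize(i,(390,360),interpolation=cv2.INTER_CUBIC)
cv2.imwrite("pics/g3.png",np.hstack([z(a),z(b)]))
E
```

```text
185.4 [658.4  103.49 185.46] [1.03 0.22 0.28]
184.8 [658.37 103.5  184.75] [ 0.74  0.16 -0.57]
184.2 [658.36 103.46 184.12] [-0.69  0.05  0.77]
183.6 [658.38 103.46 183.55] [-0.2   0.23  1.08]
183.0 [658.35 103.53 182.94] [0.17 1.2  0.65]
182.4 [658.37 103.51 182.34] [-0.27  1.22  2.  ]
181.8 [658.36 103.52 181.72] [ 0.39 -0.47  0.68]
181.2 [658.45 103.51 181.54] [-0.87 -0.43  4.59]
11.05 [658.41 103.5  181.19] [-0.12 -0.05  0.1 ] 85.47195413059221
[571.65 -81.67]
13.375 [571.65 -81.71 235.01] [ 0.13 -0.2  -0.38] -0.18521847017035611
```

View pics/g3.png

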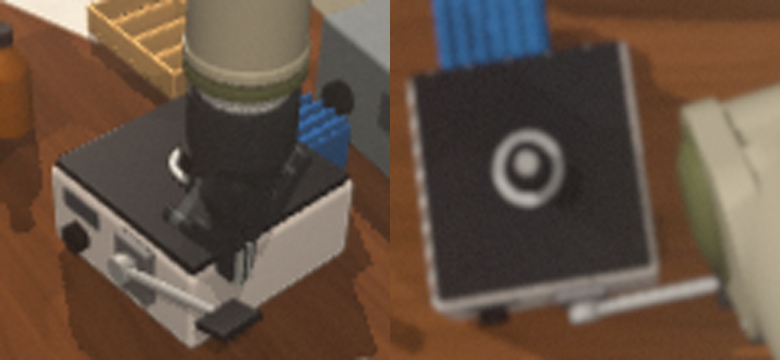

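Contact came at TCP z = 181.5, which is stage height; resting on the ring rim would have been about 186.6. The top view shows the mount inside the ring, with the inset near (277,174) in the full picture. Next I press the lever in small force-logged steps, expecting first contact at TCP z ≈ 193 and the fourth seat at ≈ 124.

```bash
python3 - <<'E'
from h import *
from station import r
q=[571.65,-81.67]
r.servo_line([*q,198],velocity=120); r.sleep(.2)
f0=np.mean([r.read_state()["contact_force"] for _ in range(3)],0)
z=198;log=[]
while z>146:
    z-=1; r.servo_line([*q,z],velocity=20)
    s=r.read_state(); log.append((z,round(s["eef_pos"][2],1),round((s["contact_force"]-f0)[2],1)))
    if log[-1][2]>20: break
print(s["time_s"]); print(*log)
E
```

```text
27.0333
(197, np.float64(197.2), np.float64(-0.0)) (196, np.float64(196.0), np.float64(0.1)) (195, np.float64(194.9), np.float64(-0.4)) (194, np.float64(193.9), np.float64(-0.3)) (193, np.float64(192.9), np.float64(-1.0)) (192, np.float64(192.2), np.float64(2.1)) (191, np.float64(191.3), np.float64(4.5)) (190, np.float64(190.4), np.float64(6.0)) (189, np.float64(189.5), np.float64(6.8)) (188, np.float64(188.6), np.float64(6.6)) (187, np.float64(187.6), np.float64(7.3)) (186, np.float64(186.6), np.float64(8.3)) (185, np.float64(185.6), np.float64(7.5)) (184, np.float64(184.6), np.float64(7.0)) (183, np.float64(183.5), np.float64(6.2)) (182, np.float64(182.4), np.float64(5.7)) (181, np.float64(181.3), np.float64(3.7)) (180, np.float64(179.9), np.float64(3.8)) (179, np.float64(178.9), np.float64(3.1)) (178, np.float64(177.9), np.float64(3.1)) (177, np.float64(176.9), np.float64(3.6)) (176, np.float64(176.0), np.float64(3.9)) (175, np.float64(175.0), np.float64(4.1)) (174, np.float64(174.0), np.float64(4.4)) (173, np.float64(173.1), np.float64(4.9)) (172, np.float64(172.2), np.float64(4.
[... 395 characters left out ...]
t64(161.9), np.float64(2.9)) (161, np.float64(160.9), np.float64(2.5)) (160, np.float64(159.9), np.float64(3.1)) (159, np.float64(158.9), np.float64(2.8)) (158, np.float64(158.0), np.float64(3.3)) (157, np.float64(157.0), np.float64(4.5)) (156, np.float64(156.0), np.float64(5.0)) (155, np.float64(155.1), np.float64(5.0)) (154, np.float64(154.2), np.float64(5.6)) (153, np.float64(153.2), np.float64(5.6)) (152, np.float64(152.3), np.float64(7.3)) (151, np.float64(151.4), np.float64(8.1)) (150, np.float64(150.2), np.float64(6.2)) (149, np.float64(149.2), np.float64(6.7)) (148, np.float64(148.3), np.float64(7.4)) (147, np.float64(147.3), np.float64(7.0)) (146, np.float64(146.1), np.float64(4.4))
```

The three drops are near z = 183, 165 and 147, and contact was at 192.7. All match the lever model (183.4, 164.9, 147; contact 193). The model puts the fourth drop at about 131.8, the seat at 124.1 and the fifth drop at 116.5.

```bash
python3 - <<'E'
from h import *
from station import r
import cv2
q=[571.65,-81.67]
z=146;log=[]
while z>124:
    z-=1; r.servo_line([*q,z],velocity=20)
    s=r.read_state(); log.append((z,float(round(s["eef_pos"][2],1)),float(round(s["contact_force"][2]+.38,1))))
    if log[-1][2]>20: break
print(*log)
r.sleep(.5)
for _ in range(4): s=r.read_state();print(s["time_s"],s["eef_pos"],s["contact_force"]); r.sleep(.1)
for n in("side","top"):
    f=r.grab_frame(n); pickle.dump(f,open(f"{n}4.pkl","wb"))
a=pickle.load(open("side4.pkl","rb"))["pixels"][110:220,255:375];b=pickle.load(open("top4.pkl","rb"))["pixels"][120:230,230:360]
k=lambda i:cv2.resize(i,(390,360),interpolation=cv2.INTER_CUBIC)
cv2.imwrite("pics/g4.png",np.hstack([k(a),k(b)]))
E
```

```text
(145, 145.0, 5.7) (144, 143.9, 3.7) (143, 142.9, 4.6) (142, 142.0, 4.5) (141, 141.0, 5.3) (140, 140.0, 5.5) (139, 139.1, 5.5) (138, 138.1, 7.4) (137, 137.2, 7.5) (136, 136.3, 8.4) (135, 135.3, 9.1) (134, 134.3, 8.9) (133, 133.3, 8.8) (132, 132.3, 8.4) (131, 131.2, 7.4) (130, 130.1, 5.5) (129, 129.0, 5.0) (128, 127.9, 5.3) (127, 127.0, 3.9) (126, 126.0, 3.9) (125, 125.0, 5.4) (124, 124.1, 5.9)
33.0333 [571.67984403 -81.58622765 124.11459054] [-0.56445027  2.36031763  5.3805934 ]
33.1333 [571.66834997 -81.56594424 124.11254204] [-1.13836779  2.20378702  6.27424488]
33.2333 [571.70790617 -81.56921172 124.09530584] [-0.07737885  2.47489541  4.86329631]
33.3333 [571.67182357 -81.58130689 124.08397296] [-0.22160377  2.75217492  5.83961816]
```

View pics/g4.png

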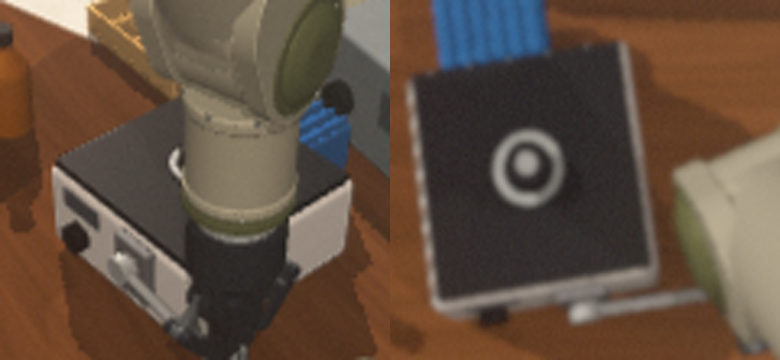

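The fourth drop is centred near z = 131 (peak at 135, minimum at 126.5), and the force is climbing again. The seat is half a click, about 7.7 mm, below that, at roughly 123.3 to 124.1. I'll nudge 0.5 mm and hand in.

```bash
python3 - <<'E'
from station import r
r.servo_line([571.65,-81.67,123.5],velocity=10); r.sleep(.3)
s=r.read_state();print(s["time_s"],s["eef_pos"],s["contact_force"])
r.finish_job()
E
```

```text
34.0833 [571.66930031 -81.50534274 123.62709062] [-0.8472307   2.57503468  5.13505765]
the job is handed in; nothing more can be done
```

The mount is in the ring and released, and the job was handed in at 34.1 s with the gripper holding the lever at the fourth click.

- **Mount:** I gripped the large black mount with about 25 N, squared it over the ring by camera and lowered it until it touched at 4.6 N. It touched at the stage's height; resting on the rim would have been about 5 mm higher. The top picture afterwards shows it inside the ring.
- **Lever:** With the fingers shut I pressed down in 1 mm steps and counted exactly four force drops, at tool heights of about 183, 165, 147 and 131 mm. The lever's geometry predicts 183.4, 164.9, 147 and 131.8 mm.
- **Final hold:** The tool is at 123.6 mm with about 5 N on the lever. The geometry puts the fourth seat at 124.1 mm and the fifth click at about 116.5 mm. The fourth drop came about 1 mm lower than predicted, so I ended 0.5 mm below the predicted seat.

Nothing failed outright, but two checks were weaker. In the last side pictures the arm hides the mount and the pad, so the lever angle rests on force and tool height, not on a picture. The two cameras also differed by 1 to 2 mm on the ring's position, so I used the side camera's comparison of mount and ring to place it. I did not check the bystanders again at the end, but no unexpected contact showed in the forces I read.

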